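Put the counted sample containers into their matching foam holders

ROBOT

A 6-joint arm with a two-finger parallel gripper is mounted at the origin on the work surface. World frame = base frame: x ahead of the robot, y to its left, z up, the work surface at z = 0. Lengths are in mm, angles in rad, forces in N, time in s.
With the tool pointing down it reaches from about 350 to 875 mm from the base axis. Payload 4.2 kg.
Tool frame: the origin (TCP) lies midway between the tips of the shut fingers; the grasp point (between the pads) lies 19 mm behind it; z points along the fingers, x is the direction in which the jaws open and shut, and the axes are right-handed (so a half turn about z gives the same grasp; the last joint's range is limited). The gripper opens to 87 mm and grips with 3 to 60 N. Pads are 19 mm wide; open, the fingers measure 117 mm over their backs; the gripper's body (75 mm by 190 mm) begins 51 mm behind the grasp point.
Start: joints at [-0.993, 0.385, 0.008, 0, -1.194, -0.259], TCP at [195.907, -593.481, 222.55] pointing down, gripper open.
Joint ranges: [-3.14, 3.14], [-1.21, 2.06], [-1.07, 1.41], [-3.16, 2.05], [-2.99, -0.16], [-3.1, 3.1]. Speed limits (rad/s): [2.79, 2.79, 3.14, 3.14, 3.14, 3.14].

INTERFACE

Orientations are given as a unit quaternion [w, x, y, z].
In Python, from station import robot, imaging, finder gives the robot as it stands.
- The arm moves only by the tool apply_moves, never from a script. Its argument "moves" is a list of rows, each a list of 7 numbers: the opening, from -1 (shut) to 1 (fully open), so that 0 is half open, then the shift along the tool's x, y, z in m, then the turn, a rotation vector about the tool's x, y, z in rad. A call has 1 to 12 rows; each row shifts and turns the commanded pose from where the row before left it, along the tool's axes as they then stand; what a row does not reach is not made up. A row lasts 1/12 s, in which the tool goes at most 41.7 mm and 7.16 degrees, less where a joint would pass 70% of its speed; a pose out of reach is approached as far as the arm can. A call is refused whole if a number of a shift passes 0.0417 or a number of a turn 0.125, either way. A call with a gripper value outside its range is refused whole. The fingers move at their own pace and stop on an object; the grip force is fixed at half the most. Time passes only in rows, so rows that do not move let the fingers close. It gives the time, the measured TCP pose, the force and the opening at its end, in the units of the state.
- robot.state(): the state, without advancing time (a new reading comes with each control period).
- imaging.grab_frame(name): name is "side" or "top"; returns a dict with "frame" (400x640x3 uint8, blue, green, red), "fovy" (degrees; the focal length in pixels is half the picture's height over the tangent of half this angle, whatever the lens; pixels are square), "cx", "cy" (the principal point, pixels), "position" and "attitude" of the camera in the world. Camera axes: x right, y down, z forward; pixel columns grow to the right and rows downward; lengths in mm; the calibration is good to about 2 mm. A picture is of the moment at which its call begins. There is no depth.
- robot.close_job(): hands the job in, once; it reports no verdict.
Trained networks look in the newest picture that a camera, given by its name, has taken for a name from the list of things; names that differ only in an ending like _2 or _b are one class to them, and where a whole thing is asked for, a point or a joint stands for the part that bears it (a point fixed in the world has none). Each returns a list of dicts, best first, with "conf" (0 to 1); they miss things now and then, are a little off and sometimes report something else, mostly with a low value. They report only what shows in the picture. A call takes as long as a camera call.
- finder.recognise(camera, query): "position" ([column, row] in pixels, amid what is visible of it).
- finder.regions_of(camera, query): "region" (400x640 bool, what is visible of it) and "position" ([column, row] in pixels, amid what is visible of it).
- finder.landmark_of(camera, query): "position" ([column, row] in pixels: a listed point, or the origin of a listed thing).
The state is a dict: "clock": time; "joints": joint angles; "joint_vel": joint speeds; "tau": joint torques, N m; "position": TCP position; "ee_rot": TCP orientation; "ft_force": force on the tool from outside, world axes, zero at the start; "torque": the same for the moment, N m; "width": finger opening in mm.
Only numpy, scipy, OpenCV 4.12 (cv2) and the standard library are available. Lean on these libraries where they do the work, as an engineer would, in place of code of your own. Each camera call takes 0.05 s, during which the arm holds its last target. There are 200 camera calls.

TASK

Put each of the four loose white sample containers into the foam holder whose recess has its shape and size, standing upright and fully down in the recess; the small jar has been left in the large jar's holder by mistake and must be moved to its own. Keep the containers upright all the while, and leave the blue bottle standing where it is.

Things in the scene. Friction and masses are not known exactly. Their poses are not given: they have to be found in the camera images.
- large_jar: Large round white screw-cap jar, 56 mm in diameter, 75 mm high, straight-sided, standing loose on the counter; about 0.11 kg. Origin at the centre of its underside, z up along its axis.
- small_jar: Small round white screw-cap jar, 34 mm in diameter, 50 mm high, straight-sided, loose, about 35 g; at the start it stands in the recess of holder_large, often off its centre. Origin at the centre of its underside, z up along its axis.
- square_tub: White square tub with a flat lid, 44 x 44 mm, 62 mm high, straight-sided, standing loose on the counter; about 0.09 kg. Origin at the centre of its underside, x and y square to its sides, z up.
- long_case: White oblong case with a flat closed lid, 80 mm long (its x), 36 mm wide (its y), 45 mm high, straight-sided, standing loose on the counter; about 0.08 kg; the lid does not open. Origin at the centre of its underside, z up.
- holder_large: Fixed black foam block with a pale-floored recess in its middle. Block 100 x 100 mm, round recess 72 mm in diameter, for the large jar. Block top 18 mm above the counter; recess 12 mm deep, its floor 6 mm above the origin, about 8 mm of play all round. Origin at the centre of the block's underside; x, y along its sides, z up.
- holder_small: Fixed black foam block with a pale-floored recess in its middle. Block 80 x 80 mm, round recess 50 mm in diameter, for the small jar. Block top 18 mm above the counter; recess 12 mm deep, its floor 6 mm above the origin, about 8 mm of play all round. Origin at the centre of the block's underside; x, y along its sides, z up.
- holder_square: Fixed black foam block with a pale-floored recess in its middle. Block 90 x 90 mm, square recess 60 x 60 mm, for the square tub. Block top 18 mm above the counter; recess 12 mm deep, its floor 6 mm above the origin, about 8 mm of play all round. Origin at the centre of the block's underside; x, y along its sides and the recess's, z up.
- holder_long: Fixed black foam block with a pale-floored recess in its middle. Block 124 mm (x) by 80 mm (y), oblong recess 96 mm (x) by 52 mm (y), for the long case; either way round will do. Block top 18 mm above the counter; recess 12 mm deep, its floor 6 mm above the origin, about 8 mm of play all round. Origin at the centre of the block's underside; x, y along its sides and the recess's, z up.
- spray_bottle: Blue bottle of disinfectant with a grey cap, 50 mm in diameter, 140 mm tall, standing loose among the things; not to be handled. Origin at the centre of its underside. (A black and steel stapler, 112 x 34 mm and 39 mm high, also lies among the things and is of no concern.)

How it is judged:
By the outcome, as a careful person would: the job done as asked, in the order asked, and still so for the second after the job is handed in, with the robot touching nothing.
It also fails if it takes over 109 s, if anything falls off the work surface, if the arm or the gripper's body presses on something with over 40 N, if the wrist force passes 120 N, or if a joint passes its speed limit or range.

## Working session

There is one attempt and no reset: what is moved stays moved. The work goes in short steps, Python scripts to look and compute and a tool call to move; the robot and the scene stay as the last step left them, time stands still between calls to the robot, and variables do not carry over. Pictures are saved under pics/ and viewed, about 12 in all and at most 16, crops included, and the job is handed in when it is done.

Besides the shell and the picture viewer there is one more tool, called in YAML: its name, and indented under it one key for each argument. apply_moves: Moves the arm, as the interface text tells. Its arguments: {"type":"object","properties":{"moves":{"type":"array"}},"required":["moves"]}

```bash
mkdir -p pics; ls; python3 - <<'E'
from station import robot, imaging, finder
import cv2
print(robot.state())
for c in("top","side"):
    f=imaging.grab_frame(c); cv2.imwrite(f"pics/{c}0.png",f["frame"]); print({k:v for k,v in f.items() if k!="frame"})
    for n in "large_jar small_jar square_tub long_case holder_large holder_small holder_square holder_long spray_bottle".split():
        print(c,n,[(d["position"],round(d["conf"],2)) for d in finder.landmark_of(c,n)][:3])
E
```

```text
pics
{'clock': 0.0, 'joints': array([-9.93413321e-01,  3.85551915e-01,  6.65956237e-03, -5.49662398e-04,
       -1.19398106e+00, -2.58594238e-01]), 'joint_vel': array([-8.49679857e-04, -3.11887520e-04, -1.74979962e-03, -5.20612490e-05,
       -4.33224219e-04, -3.10620522e-04]), 'tau': array([-2.29428706e-04, -3.90665174e+01,  1.87407303e+01,  4.21982780e+00,
        1.10348166e-02, -1.86870561e-04]), 'position': array([ 195.73177484, -592.93921183,  221.46807841]), 'ee_rot': array([-8.77478273e-04,  5.85992834e-01,  8.10315528e-01,  6.11440535e-04]), 'ft_force': array([-0.14636347, -0.04982426,  0.01860771]), 'torque': array([-0.03322513,  0.03649073,  0.01534766]), 'width': 87.03522645785246}
{'fovy': 47.74953937614344, 'cx': 318.5557340295307, 'cy': 196.28717593900217, 'position': array([ 401.79730688,   -4.02377659, 1214.43877867]), 'attitude': array([ 0.04878869, -0.69655444,  0.71489454, -0.03684259])}
top large_jar [([325.2, 182.6], 0.79)]
top small_jar [([233.8, 244.3], 0.49)]
top square_tub [([200.8, 183.0], 0.73), ([364.5, 235.3], 0.51)]
top long_case [([452.2, 170.9], 0.75)
[... 206 characters left out ...]
ttle [([200.2, 181.6], 0.98), ([324.7, 181.6], 0.28)]
{'fovy': 47.85347096810561, 'cx': 318.1681527924687, 'cy': 203.97816616493958, 'position': array([-7.17834754e-01,  7.57132464e+02,  7.69419868e+02]), 'attitude': array([ 0.12200012, -0.2814222 ,  0.85935824, -0.40917104])}
side large_jar [([297.4, 196.8], 0.92)]
side small_jar [([289.1, 284.1], 0.55)]
side square_tub [([356.5, 201.7], 0.87), ([326.6, 244.3], 0.47)]
side long_case [([356.6, 143.2], 0.7), ([283.0, 282.9], 0.35)]
side holder_large [([282.8, 279.4], 0.86)]
side holder_small [([331.6, 168.5], 0.77)]
side holder_square [([325.7, 245.9], 0.89)]
side holder_long [([254.5, 231.6], 0.68)]
side spray_bottle [([201.7, 280.5], 0.72)]
```

```bash
python3 - <<'E'
import cv2
a=cv2.imread("pics/top0.png")[110:310,150:520]; cv2.imwrite("pics/t0c.png",cv2.resize(a,None,fx=2.15,fy=2.15,interpolation=cv2.INTER_CUBIC))
a=cv2.imread("pics/side0.png")[80:340,130:450]; cv2.imwrite("pics/s0c.png",cv2.resize(a,None,fx=2.3,fy=2.3,interpolation=cv2.INTER_CUBIC))
E
```

```text
(no output)
```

View pics/t0c.png

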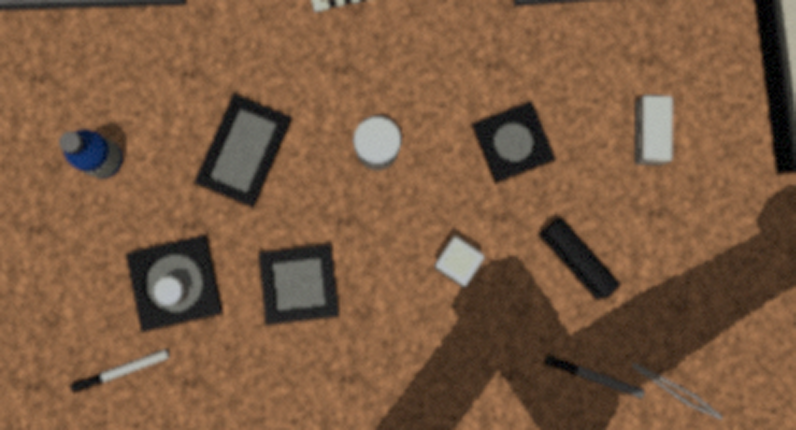

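View pics/s0c.png

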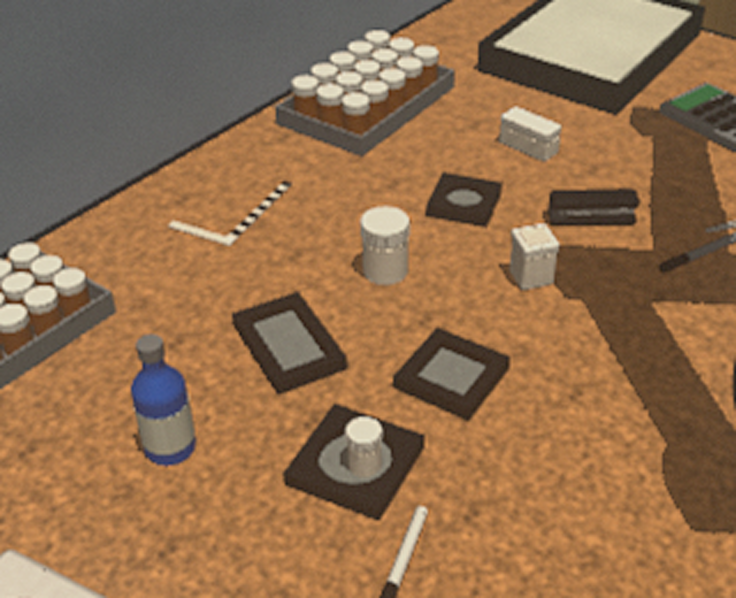

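```bash
cat > h.py <<'E'
from station import robot, imaging, finder
import cv2, numpy as np
from scipy.spatial.transform import Rotation as R
from scipy.optimize import minimize
def circ(r): t=np.linspace(0,2*np.pi,48,endpoint=False); return np.c_[r*np.cos(t),r*np.sin(t)]
def rect(a,b): return np.array([[a,b],[-a,b],[-a,-b],[a,-b]])/2.
SH={"large_jar":(circ(28),75),"small_jar":(circ(17),50),"square_tub":(rect(44,44),62),"long_case":(rect(80,36),45),
"holder_large":(rect(100,100),18),"holder_small":(rect(80,80),18),"holder_square":(rect(90,90),18),"holder_long":(rect(124,80),18),"spray_bottle":(circ(25),90)}
def proj(f,P):
    q=np.roll(f["attitude"],-1); p=R.from_quat(q).inv().apply(P-f["position"])
    k=200/np.tan(np.radians(f["fovy"])/2)
    return np.c_[f["cx"]+k*p[:,0]/p[:,2], f["cy"]+k*p[:,1]/p[:,2]]
def unproj(f,px,z):
    k=200/np.tan(np.radians(f["fovy"])/2)
    d=R.from_quat(np.roll(f["attitude"],-1)).apply([(px[0]-f["cx"])/k,(px[1]-f["cy"])/k,1])
    return f["position"]+d*(z-f["position"][2])/d[2]
def hullpts(n,x,z0=0):
    s,h=SH[n]; c,d=np.cos(x[2]),np.sin(x[2]); xy=s@np.array([[c,d],[-d,c]])+x[:2]
    return np.r_[np.c_[xy,np.full(len(xy),z0)],np.c_[xy,np.full(len(xy),z0+h)]]
S=4
def mask(f,n,x,z0=0):
    m=np.zeros((1600,2560),np.uint8); p=proj(f,hullpts(n,x,z0))*S+S/2
    h=cv2.convexHull(p.astype(np.float32)); cv2.fillConvexPoly(m,np.round(h*16).astype(np.int32),1,shift=4); return m
def fit(fm,n,z0,x0):
    box=[]
    T=[(f,cv2.resize(m,None,fx=S,fy=S,interpolation=cv2.INTER_NEAREST)) for f,m in fm]
    def cost(x): return sum(int(cv2.countNonZero(cv2.bitwise_xor(t,mask(f,n,x,z0))))/max(1,cv2.countNonZero(t)) for f,t in T)
    best=None
    for yaw in ([0] if len(SH[n][0])>4 else np.radians([0,30,60,90,120,150])):
        s=np.array([x0[0],x0[1],yaw]); r=minimize(cost,s,method="Nelder-Mead",options=dict(initial_simplex=s+np.array([[0,0,0],[12,0,.0],[0,12,0],[0,0,.3]]),maxfev=90,xatol=.1,fatol=1e-4))
        if best is None or r.fun<best.fun: best=r
    return best.x,best.fun
def region(c,n,near=None):
    L=finder.regions_of(c,n)
    if near is not None: L=[d for d in L if np.hypot(*(np.array(d["position"])-near))<25]
    if not L: return None
    m=L[0]["region"].astype(np.uint8)
    if n.startswith("holder"):
        h=cv2.convexHull(cv2.findNonZero(m)); cv2.fillConvexPoly(m,h,1)
    return m,L[0]
E
cat > m.py <<'E'
from h import *
z0={"small_jar":6}
g={"large_jar":(325,182),"small_jar":(228,244),"square_tub":(364,232),"long_case":(455,170),"holder_large":(231,242),"holder_small":(389,176),"holder_square":(289,242),"holder_long":(263,179),"spray_bottle":(190,181)}
F={c:imaging.grab_frame(c) for c in("top","side")}
for n in g:
    x0=unproj(F["top"],g[n],SH[n][1]/2); fm={}
    for c in F:
        r=region(c,n,proj(F[c],np.array([[x0[0],x0[1],SH[n][1]/2]]))[0])
        if r: fm[c]=(F[c],r[0])
    for k in (["top"],["side"],["top","side"]):
        if all(c in fm for c in k): 
            x,e=fit([fm[c] for c in k],n,z0.get(n,0),x0); print(n,k,x[:2].round(1),np.degrees(x[2]).round(1),round(e,3))
E
time python3 m.py
```

```text
large_jar ['top'] [596.5  -5.2] -5.1 0.084
large_jar ['side'] [595.7  -3. ] 9.2 0.072
large_jar ['top', 'side'] [596.3  -5. ] -9.0 0.165
small_jar ['top'] [424.2 250.7] 4.0 0.271
small_jar ['side'] [424.4 250.2] 8.1 0.116
small_jar ['top', 'side'] [424.4 250.4] 0.1 0.39
square_tub ['top'] [450.5 -97.9] 54.8 0.133
square_tub ['side'] [451.6 -98. ] 46.1 0.111
square_tub ['top', 'side'] [450.7 -98. ] 49.6 0.263
long_case ['top'] [ 607.4 -345.8] -3.9 0.074
long_case ['side'] [ 606.5 -344. ] -23.0 0.231
long_case ['top', 'side'] [ 606.8 -345.7] 174.7 0.376
holder_large ['top'] [433.9 253.2] 11.2 0.066
holder_large ['side'] [433.7 253.4] 11.0 0.027
holder_large ['top', 'side'] [433.8 253.3] 101.2 0.093
holder_small ['top'] [ 599.4 -174.6] 19.0 0.069
holder_small ['side'] [ 597.8 -169.4] 19.4 0.076
holder_small ['top', 'side'] [ 598.9 -173. ] 20.0 0.167
holder_square ['top'] [428.2  97.9] 5.2 0.047
holder_square ['side'] [428.9  99.3] 4.5 0.047
holder_square ['top', 'side'] [428.3  98.7] 5.3 0.099
holder_long ['top'] [598.1 164.7] -24.8 0.04
holder_long ['side'] [598.1 166.6] 156.0 0.038
holder_long ['top', 'side'] [598.1 165.7] 155.8 0.093
spray_bottle ['top'] [592.1 345.3] 24.0 0.135
spray_bottle ['side'] [596.6 341. ] 19.5 0.182
spray_bottle ['top', 'side'] [592.5 344.1] 23.4 0.347
real	1m19.603s
user	0m31.921s
sys	0m42.454s
```

apply_moves:
  moves:
    - [1,0,0,0,0,0,0.107]
    - [1,0,0,0,0,0,0.107]
    - [1,0,0,0,0,0,0.106]
    - [1,0,0.029,0,0,0,0]
    - [1,0,0.029,0,0,0,0]
    - [1,0,0.029,0,0,0,0]
    - [1,0,0.029,0,0,0,0]
    - [1,0,0.029,0,0,0,0]
    - [1,0,0.029,0,0,0,0]
    - [1,0,0.029,0,0,0,0]
    - [1,0,0.029,0,0,0,0]

```text
clock: 2.92
position: [429.3, -593.6, 222.5]
ee_rot: [-0.0, 0.707, 0.707, -0.0]
ft_force: [-0.4, -0.4, 0.7]
width: 87.3
```

apply_moves:
  moves:
    - [1,0.035,0,0,0,0,0]
    - [1,0.035,0,0,0,0,0]
    - [1,0.035,0,0,0,0,0]
    - [1,0.035,0,0,0,0,0]
    - [1,0.035,0,0,0,0,0]
    - [1,0.035,0,0,0,0,0]
    - [1,0.035,0,0,0,0,0]
    - [1,0.035,0,0,0,0,0]
    - [1,0.035,0,0,0,0,0]
    - [1,0.035,0,0,0,0,0]
    - [1,0.035,0,0,0,0,0]
    - [1,0.035,0,0,0,0,0]

```text
clock: 3.92
position: [428.2, -172.2, 222.8]
ee_rot: [0.0, 0.708, 0.707, 0.0]
ft_force: [0.4, 0.3, -0.5]
width: 86.9
```

apply_moves:
  moves:
    - [1,0.035,0,0,0,0,0]
    - [1,0.035,0,0,0,0,0]
    - [1,0.035,0,0,0,0,0]
    - [1,0.035,0,0,0,0,0]
    - [1,0.035,0,0,0,0,0]
    - [1,0.035,0,0,0,0,0]
    - [1,0.035,0,0,0,0,0]
    - [1,0.035,0,0,0,0,0]
    - [1,0.035,0,0,0,0,0]
    - [1,0.035,0,0,0,0,0]
    - [1,0,0,0,0,0,0]
    - [1,0,0,0,0,0,0]

```text
clock: 4.92
position: [428.7, 177.8, 222.5]
ee_rot: [-0.0, 0.706, 0.708, -0.0]
ft_force: [-0.4, -0.7, 0.9]
width: 87.0
```

apply_moves:
  moves:
    - [1,0.0242,-0.0014,0,0,0,0]
    - [1,0.0242,-0.0014,0,0,0,0]
    - [1,0.0242,-0.0014,0,0,0,0]
    - [1,0,0,0.028,0,0,0]
    - [1,0,0,0.028,0,0,0]
    - [1,0,0,0.028,0,0,0]
    - [1,0,0,0.028,0,0,0]
    - [1,0,0,0.028,0,0,0]
    - [1,0,0,0.028,0,0,0]
    - [1,0,0,0.0095,0,0,0]
    - [1,0,0,0.0095,0,0,0]
    - [1,0,0,0.0095,0,0,0]

```text
clock: 5.92
position: [425.6, 248.9, 26.3]
ee_rot: [0.0, 0.708, 0.707, 0.001]
ft_force: [1.0, 0.3, -0.7]
width: 87.1
```

apply_moves:
  moves:
    - [1,0,0,0,0,0,0]
    - [0,0,0,0,0,0,0]
    - [-0.1,0,0,0,0,0,0]
    - [-0.3,0,0,0,0,0,0]
    - [-1,0,0,0,0,0,0]
    - [-1,0,0,0,0,0,0]
    - [-1,0,0,0,0,0,0]
    - [-1,0,0,0,0,0,0]
    - [-1,0,0,0,0,0,0]
    - [-1,0,0,0,0,0,0]
    - [-1,0,0,0,0,0,0]

```text
clock: 6.83
position: [424.7, 248.9, 26.1]
ee_rot: [0.0, 0.707, 0.707, 0.0]
ft_force: [0.5, 0.5, 0.3]
width: 33.3
```

```bash
python3 - <<'E'
from h import *
f=imaging.grab_frame("side")["frame"][200:340,200:380]; cv2.imwrite("pics/s1.png",cv2.resize(f,None,fx=4,fy=4,interpolation=cv2.INTER_CUBIC))
s=robot.state(); print(s["position"],s["width"])
E
```

```text
[424.74811335 248.90050146  26.08308452] 33.147813499452774
```

View pics/s1.png

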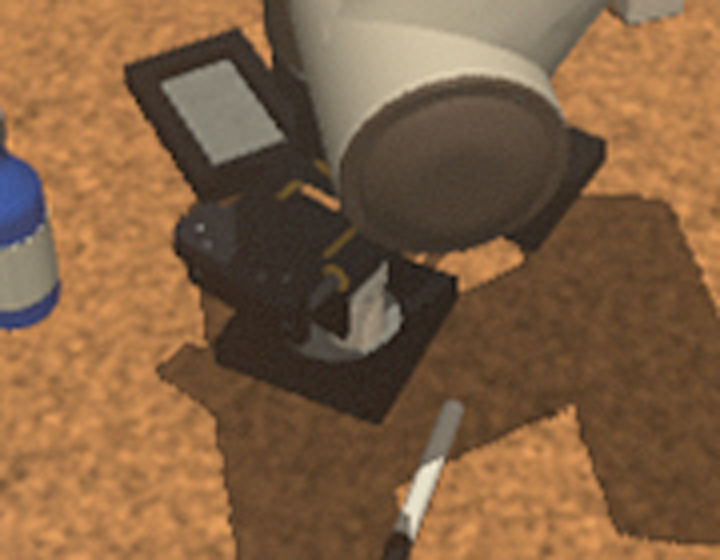

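apply_moves:
  moves:
    - [-1,0,0,-0.006,0,0,0]
    - [-1,0,0,-0.006,0,0,0]
    - [-1,0,0,-0.0115,0,0,0]
    - [-1,0,0,-0.0115,0,0,0]
    - [-1,0,0,-0.0115,0,0,0]
    - [-1,0,0,-0.0115,0,0,0]
    - [-1,0,0,-0.0115,0,0,0]
    - [-1,0,0,-0.0115,0,0,0]
    - [-1,0,0,-0.0115,0,0,0]
    - [-1,0,0,-0.0115,0,0,0]

```text
clock: 7.72
position: [424.7, 248.8, 131.3]
ee_rot: [-0.0, 0.708, 0.707, 0.0]
ft_force: [0.3, -0.2, -0.1]
width: 33.6
```

apply_moves:
  moves:
    - [-1,-0.0105,0.0045,0,0,0,0]
    - [-1,-0.0211,0.0087,0,0,0,0]
    - [-1,-0.0211,0.0087,0,0,0,0]
    - [-1,-0.0211,0.0087,0,0,0,0]
    - [-1,-0.0211,0.0087,0,0,0,0]
    - [-1,-0.0211,0.0087,0,0,0,0]
    - [-1,-0.0211,0.0087,0,0,0,0]
    - [-1,-0.0211,0.0087,0,0,0,0]
    - [-1,-0.0211,0.0087,0,0,0,0]
    - [-1,-0.0211,0.0087,0,0,0,0]
    - [-1,-0.0211,0.0087,0,0,0,0]
    - [-1,-0.0211,0.0087,0,0,0,0]

```text
clock: 8.72
position: [524.4, 4.3, 129.8]
ee_rot: [-0.0, 0.708, 0.707, -0.0]
ft_force: [0.6, 0.2, 0.6]
width: 33.1
```

apply_moves:
  moves:
    - [-1,-0.0211,0.0087,0,0,0,0]
    - [-1,-0.0211,0.0087,0,0,0,0]
    - [-1,-0.0211,0.0087,0,0,0,0]
    - [-1,-0.0211,0.0087,0,0,0,0]
    - [-1,-0.0211,0.0087,0,0,0,0]
    - [-1,-0.0211,0.0087,0,0,0,0]
    - [-1,-0.0211,0.0087,0,0,0,0]
    - [-1,-0.0211,0.0087,0,0,0,0]
    - [-1,-0.0106,0.0042,0,0,0,0]
    - [-1,0,0,0,0,0,0]
    - [-1,0,0,0,0,0,0]

```text
clock: 9.63
position: [597.5, -173.9, 129.4]
ee_rot: [-0.001, 0.708, 0.706, -0.0]
ft_force: [0.3, 0.5, -1.0]
width: 32.8
```

```bash
python3 - <<'E'
from h import *
import sys
s=robot.state(); print(s["position"],s["width"])
f=imaging.grab_frame("side"); print([proj(f,np.array([[s["position"][0],s["position"][1],s["position"][2]-20]]))])
a=f["frame"][80:230,240:440]; cv2.imwrite("pics/s2.png",cv2.resize(a,None,fx=4,fy=4,interpolation=cv2.INTER_CUBIC))
E
```

```text
[ 597.47747674 -173.87283511  129.40716211] 32.847979247979694
[array([[333.75084596, 136.03373474]])]
```

View pics/s2.png

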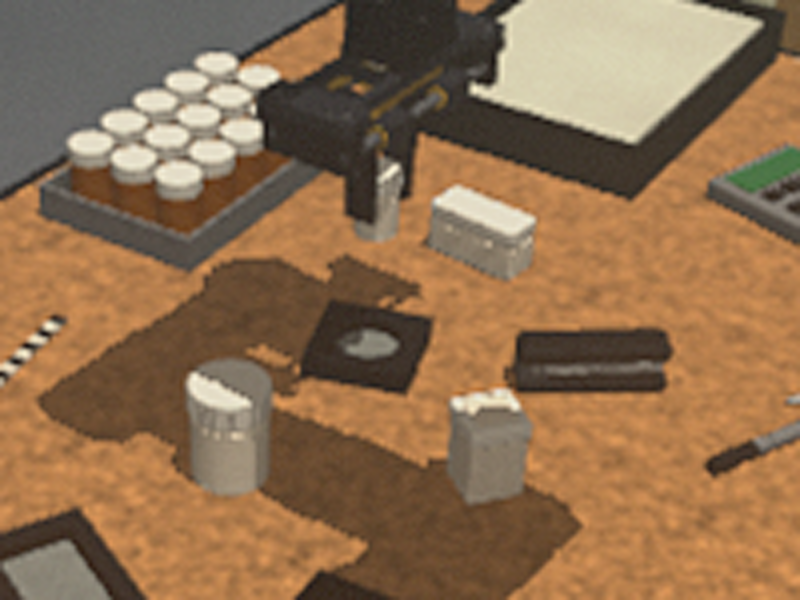

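apply_moves:
  moves:
    - [-1,0,0,0.011,0,0,0]
    - [-1,0,0,0.011,0,0,0]
    - [-1,0,0,0.011,0,0,0]
    - [-1,0,0,0.011,0,0,0]
    - [-1,0,0,0.011,0,0,0]
    - [-1,0,0,0.011,0,0,0]
    - [-1,0,0,0.011,0,0,0]
    - [-1,0,0,0.011,0,0,0]
    - [-1,0,0,0.005,0,0,0]
    - [-1,0,0,0.005,0,0,0]
    - [-1,0,0,0.005,0,0,0]
    - [-1,0,0,0,0,0,0]

```text
clock: 10.68
position: [598.4, -173.4, 26.7]
ee_rot: [0.0, 0.708, 0.707, -0.0]
ft_force: [-0.9, -0.3, -0.1]
width: 33.4
```

apply_moves:
  moves:
    - [-0.15,0,0,0,0,0,0]
    - [-0.1,0,0,0,0,0,0]
    - [0,0,0,0,0,0,0]
    - [0,0,0,0,0,0,0]
    - [1,0,0,0,0,0,0]
    - [1,0,0,0,0,0,0]
    - [1,0,0,0,0,0,0]
    - [1,0,0,0,0,0,0]

```text
clock: 11.35
position: [598.2, -173.4, 27.1]
ee_rot: [0.0, 0.708, 0.707, 0.0]
ft_force: [-0.0, 0.1, 0.5]
width: 62.3
```

apply_moves:
  moves:
    - [1,0,0,-0.015,0,0,0]
    - [1,0,0,-0.031,0,0,0]
    - [1,0,0,-0.031,0,0,0]
    - [1,0,0,-0.031,0,0,0]
    - [1,0.024,-0.0003,0,0,0,0]
    - [1,0.024,-0.0003,0,0,0,0]
    - [1,0.024,-0.0003,0,0,0,0]
    - [1,0.024,-0.0003,0,0,0,0]
    - [1,0.024,-0.0003,0,0,0,0]
    - [1,0.024,-0.0003,0,0,0,0]
    - [1,0.0245,-0.0003,0,0,0,0]
    - [1,0,0,0,0,0,0]

```text
clock: 12.35
position: [596.5, -1.5, 135.2]
ee_rot: [0.0, 0.706, 0.708, 0.001]
ft_force: [-0.8, -0.1, -0.4]
width: 86.8
```

```bash
python3 - <<'E'
from h import *
s=robot.state(); print(s["position"],s["width"])
f=imaging.grab_frame("side")
a=f["frame"][80:230,240:440]; cv2.imwrite("pics/s3.png",cv2.resize(a,None,fx=4,fy=4,interpolation=cv2.INTER_CUBIC))
for n,x,z0 in(("small_jar",(598.6,-173),6),("large_jar",(596,-5),0)):
    r=region("side",n,proj(f,np.array([[*x,30]]))[0])
    if r: print(n,fit([(f,r[0])],n,z0,x))
E
```

```text
[596.49847688  -1.45707021 135.22605378] 86.79830386012516
small_jar (array([ 6.00459186e+02, -1.76241726e+02, -2.30620786e-01]), np.float64(0.1621875))
large_jar (array([ 5.94632790e+02, -3.24446118e+00,  1.84729219e-01]), np.float64(0.07142857142857142))
```

View pics/s3.png

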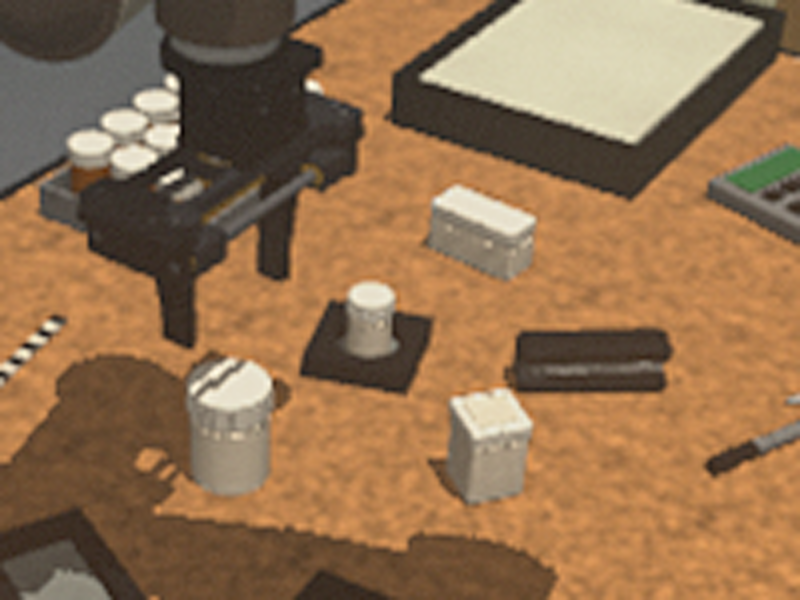

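apply_moves:
  moves:
    - [1,-0.001,-0.0005,0.015,0,0,0]
    - [1,-0.001,0,0.015,0,0,0]
    - [1,0,0,0.015,0,0,0]
    - [1,0,0,0.015,0,0,0]
    - [1,0,0,0.015,0,0,0]
    - [1,0,0,0.015,0,0,0]
    - [1,0,0,0.015,0,0,0]
    - [1,0,0,0.006,0,0,0]
    - [1,0,0,0,0,0,0]
    - [0.4,0,0,0,0,0,0]
    - [0.3,0,0,0,0,0,0]
    - [0.2,0,0,0,0,0,0]

```text
clock: 13.5
position: [596.6, -6.9, 25.2]
ee_rot: [0.001, 0.708, 0.707, 0.001]
ft_force: [0.0, 0.5, -0.7]
width: 74.3
```

apply_moves:
  moves:
    - [-1,0,0,0,0,0,0]
    - [-1,0,0,0,0,0,0]
    - [-1,0,0,0,0,0,0]
    - [-1,0,0,0,0,0,0]
    - [-1,0,0,0,0,0,0]

```text
clock: 13.92
position: [596.3, -6.5, 24.7]
ee_rot: [0.0, 0.707, 0.707, 0.001]
ft_force: [-0.7, 1.5, 3.4]
width: 55.7
```

apply_moves:
  moves:
    - [-1,0,0,-0.005,0,0,0]
    - [-1,0,0,-0.01,0,0,0]
    - [-1,0,0,-0.013,0,0,0]
    - [-1,0,0,-0.013,0,0,0]
    - [-1,0,0,-0.013,0,0,0]
    - [-1,0,0,-0.013,0,0,0]
    - [-1,0,0,-0.013,0,0,0]
    - [-1,0,0,-0.013,0,0,0]
    - [-1,0,0,-0.008,0,0,0]
    - [-1,0,0,-0.004,0,0,0]

```text
clock: 14.75
position: [596.3, -6.9, 130.8]
ee_rot: [0.001, 0.708, 0.707, 0.001]
ft_force: [0.2, 0.4, -0.9]
width: 55.6
```

apply_moves:
  moves:
    - [-1,0.009,-0.006,0,0,0,0]
    - [-1,0.0186,-0.0116,0,0,0,0]
    - [-1,0.0186,-0.0116,0,0,0,0]
    - [-1,0.0186,-0.0116,0,0,0,0]
    - [-1,0.0186,-0.0116,0,0,0,0]
    - [-1,0.0186,-0.0116,0,0,0,0]
    - [-1,0.0186,-0.0116,0,0,0,0]
    - [-1,0.0186,-0.0116,0,0,0,0]
    - [-1,0.0186,-0.0116,0,0,0,0]
    - [-1,0.0186,-0.0116,0,0,0,0]
    - [-1,0.0186,-0.0116,0,0,0,0]
    - [-1,0.0186,-0.0116,0,0,0,0]

```text
clock: 15.75
position: [460.6, 207.5, 128.2]
ee_rot: [-0.0, 0.708, 0.707, -0.001]
ft_force: [1.0, 0.5, -0.9]
width: 55.8
```

apply_moves:
  moves:
    - [-1,0.0186,-0.0116,0,0,0,0]
    - [-1,0.0186,-0.0116,0,0,0,0]
    - [-1,0.0093,-0.0056,0,0,0,0]
    - [-1,0,0,0,0,0,0]
    - [-1,0,0,0,0,0,0]

```text
clock: 16.17
position: [432.9, 253.5, 128.6]
ee_rot: [-0.0, 0.707, 0.707, -0.001]
ft_force: [-1.0, -0.9, -0.8]
width: 55.6
```

apply_moves:
  moves:
    - [-1,0,0,0.011,0,0,0]
    - [-1,0,0,0.011,0,0,0]
    - [-1,0,0,0.011,0,0,0]
    - [-1,0,0,0.011,0,0,0]
    - [-1,0,0,0.011,0,0,0]
    - [-1,0,0,0.011,0,0,0]
    - [-1,0,0,0.011,0,0,0]
    - [-1,0,0,0.006,0,0,0]
    - [-1,0,0,0.006,0,0,0]
    - [-1,0,0,0.005,0,0,0]
    - [-1,0,0,0.004,0,0,0]
    - [-1,0,0,0,0,0,0]

```text
clock: 17.17
position: [433.9, 253.3, 30.9]
ee_rot: [0.0, 0.708, 0.707, -0.0]
ft_force: [0.5, 0.9, -1.3]
width: 55.4
```

apply_moves:
  moves:
    - [0.35,0,0,0,0,0,0]
    - [0.4,0,0,0,0,0,0]
    - [0.5,0,0,0,0,0,0]
    - [1,0,0,0,0,0,0]
    - [1,0,0,0,0,0,0]
    - [1,0,0,0,0,0,0]
    - [1,0,0,0,0,0,0]

```text
clock: 17.75
position: [433.8, 253.5, 31.1]
ee_rot: [-0.0, 0.708, 0.707, 0.0]
ft_force: [-0.3, -0.0, 0.1]
width: 82.5
```

apply_moves:
  moves:
    - [1,0,0,-0.015,0,0,0]
    - [1,0,0,-0.033,0,0,0]
    - [1,0,0,-0.033,0,0,0]
    - [1,0,0,-0.034,0,0,0]
    - [1,-0.021,0.008,0,0,0,0]
    - [1,-0.021,0.009,0,0,0,0]
    - [1,-0.021,0,0,0,0,0]
    - [1,-0.021,0,0,0,0,0]
    - [1,-0.021,0,0,0,0,0]
    - [1,-0.021,0,0,0,0,0]
    - [1,-0.021,0,0,0,0,0]
    - [1,-0.021,0,0,0,0,0]

```text
clock: 18.75
position: [450.3, 84.4, 146.1]
ee_rot: [-0.0, 0.707, 0.707, 0.0]
ft_force: [-0.0, -0.0, 0.1]
width: 87.3
```

```bash
python3 - <<'E'
from h import *
s=robot.state(); print(s["position"],s["width"])
f=imaging.grab_frame("side");g=imaging.grab_frame("top")
a=f["frame"][150:340,180:420]; b=g["frame"][130:320,200:440]
cv2.imwrite("pics/s4.png",cv2.resize(np.vstack([a,b]),None,fx=2.0,fy=2.0,interpolation=cv2.INTER_CUBIC)[:,:])
# tub lid from top and side, by brightness
for n,x,z0 in(("square_tub",(451,-98),0),("large_jar",(434,253),6)):
  for c,F in(("side",f),("top",g)):
    r=region(c,n,proj(F,np.array([[*x,30]]))[0])
    if r: X,e=fit([(F,r[0])],n,z0,x); print(n,c,X[:2].round(1),np.degrees(X[2]).round(1),e)
E
```

```text
[450.28239194  84.39862757 146.087931  ] 87.30543168958795
square_tub side [451.3 -97.5] 35.2 0.19246031746031747
square_tub top [450.7 -98.4] 51.1 0.14667508417508418
large_jar side [436.1 252.7] 9.6 0.11181006493506493
```

View pics/s4.png

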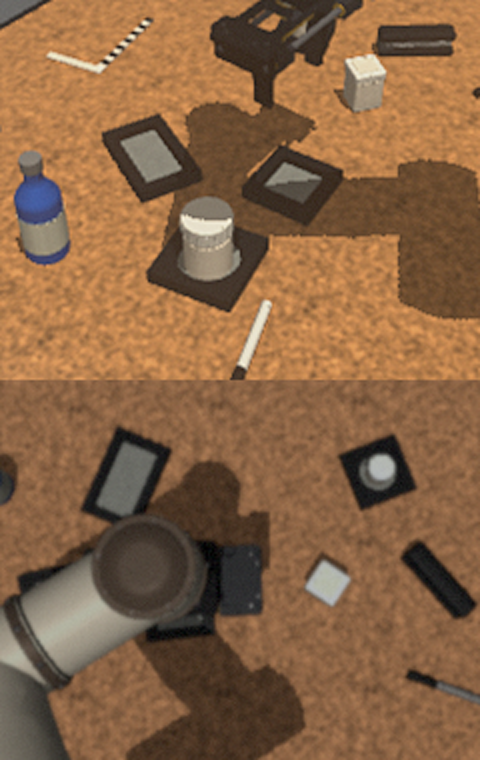

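```bash
python3 - <<'E'
from h import *
g=imaging.grab_frame("top"); im=g["frame"]
for n,x,h in (("tub",(451,-98),62),("case",(607,-345),45)):
    p=proj(g,np.array([[*x,h]]))[0]; m=np.zeros(im.shape[:2],np.uint8); cv2.circle(m,tuple(int(v) for v in p),32,1,-1)
    b=im[...,0]*m; s=5; B=cv2.resize(b,None,fx=s,fy=s,interpolation=cv2.INTER_CUBIC)
    for th in(110,130,150):
        c=max(cv2.findContours((B>th).astype(np.uint8),0,1)[0],key=cv2.contourArea)
        P=[unproj(g,((q[0]+.5)/s-.5,(q[1]+.5)/s-.5),h)[:2] for q in cv2.boxPoints(cv2.minAreaRect(c))]
        P=np.array(P); e=np.diff(P,axis=0); print(n,th,P.mean(0).round(1),np.degrees(np.arctan2(e[:,1],e[:,0])).round(1),np.hypot(*e.T).round(1))
E
```

```text
tub 110 [450.1 -98.3] [ -36.1 -126.   143.7] [45.1 44.7 44.9]
tub 130 [450.2 -98.2] [ -36.  -125.9  143.8] [43.1 43.1 43. ]
tub 150 [450.1 -98.1] [ -36.  -126.   143.8] [41.1 41.1 41. ]
case 110 [ 605.5 -345.4] [ -4.  -92.2 175.8] [82.3 36.9 82.3]
case 130 [ 605.8 -345.2] [ -4.4 -92.7 175.4] [79.8 34.8 79.8]
case 150 [ 605.9 -345.1] [ -4.6 -92.9 175.3] [76.9 32.8 76.8]
```

apply_moves:
  moves:
    - [1,-0.026,0,0,0,0,0]
    - [1,-0.026,0,0,0,0,0]
    - [1,-0.026,0,0,0,0,0]
    - [1,-0.026,0,0,0,0,0]
    - [1,-0.026,0,0,0,0,0]
    - [1,-0.026,0,0,0,0,0]
    - [1,-0.027,0,0,0,0,0.105]
    - [1,0,0,0,0,0,0.105]
    - [1,0,0,0,0,0,0.105]
    - [1,0,0,0,0,0,0.105]
    - [1,0,0,0,0,0,0.105]
    - [1,0,0,0,0,0,0.104]

```text
clock: 20.1
position: [450.7, -97.0, 146.0]
ee_rot: [-0.0, 0.892, 0.451, -0.0]
ft_force: [-0.2, -0.4, -0.1]
width: 87.3
```

apply_moves:
  moves:
    - [1,0,0,0.02,0,0,0]
    - [1,0,0,0.02,0,0,0]
    - [1,0,0,0,0,0,0]
    - [1,0,0,0,0,0,0]

```text
clock: 20.43
position: [450.1, -97.2, 105.5]
ee_rot: [-0.0, 0.891, 0.454, -0.001]
ft_force: [0.5, -0.2, 0.6]
width: 87.0
```

```bash
python3 - <<'E'
from h import *
s=robot.state(); p=s["position"]; r=R.from_quat(np.roll(s["ee_rot"],-1)); print(p,s["ee_rot"],r.as_matrix()[:,0])
print("tool shift to tub",r.inv().apply(np.array([450.2,-98.2,20])-p))
E
```

```text
[450.05026417 -97.19017019 105.54622979] [-2.88141271e-04  8.91136870e-01  4.53732849e-01 -1.22376659e-03] [ 0.58825001  0.80867685 -0.00191961]
tool shift to tub [-0.56432859  0.85405625 85.54619646]
```

Aligned at 54°. Descend and close.

apply_moves:
  moves:
    - [1,0,0.001,0.015,0,0,0]
    - [1,0,0,0.015,0,0,0]
    - [1,0,0,0.015,0,0,0]
    - [1,0,0,0.015,0,0,0]
    - [1,0,0,0.015,0,0,0]
    - [1,0,0,0.01,0,0,0]
    - [1,0,0,0,0,0,0]
    - [0.3,0,0,0,0,0,0]
    - [0.2,0,0,0,0,0,0]
    - [0.1,0,0,0,0,0,0]
    - [0,0,0,0,0,0,0]

```text
clock: 21.35
position: [451.9, -98.1, 22.0]
ee_rot: [0.0, 0.891, 0.453, 0.001]
ft_force: [-0.3, 0.2, -0.6]
width: 68.1
```

apply_moves:
  moves:
    - [-1,0,0,0,0,0,0]
    - [-1,0,0,0,0,0,0]
    - [-1,0,0,0,0,0,0]
    - [-1,0,0,0,0,0,0]
    - [-1,0,0,-0.005,0,0,0]
    - [-1,0,0,-0.01,0,0,0]
    - [-1,0,0,-0.015,0,0,0]
    - [-1,0,0,-0.015,0,0,0]
    - [-1,0,0,-0.015,0,0,0]
    - [-1,0,0,-0.015,0,0,0]
    - [-1,0,0,-0.015,0,0,0]
    - [-1,0,0,-0.01,0,0,0]

```text
clock: 22.35
position: [451.4, -98.2, 122.7]
ee_rot: [0.0, 0.891, 0.453, 0.001]
ft_force: [-0.5, 0.5, -0.3]
width: 43.8
```

apply_moves:
  moves:
    - [-1,0,0,0,0,0,-0.06]
    - [-1,0,0,0,0,0,-0.09]
    - [-1,0,0,0,0,0,-0.09]
    - [-1,0,0,0,0,0,-0.09]
    - [-1,0,0,0,0,0,-0.09]
    - [-1,0,0,0,0,0,-0.09]
    - [-1,0,0,0,0,0,-0.09]
    - [-1,0,0,0,0,0,-0.07]
    - [-1,0,0,0,0,0,-0.04]
    - [-1,0,0,0,0,0,0]

```text
clock: 23.18
position: [450.8, -98.2, 121.1]
ee_rot: [-0.0, 0.678, 0.735, -0.0]
ft_force: [0.1, -0.8, -0.6]
width: 44.0
```

```bash
python3 - <<'E'
from h import *
s=robot.state(); p=s["position"]; r=R.from_quat(np.roll(s["ee_rot"],-1)); x=r.as_matrix()[:,0]; print(p,s["width"],np.degrees(np.arctan2(x[1],x[0])))
print("tool shift",r.inv().apply(np.array([428.4,98.6,105])-p))
E
```

```text
[450.78966481 -98.20725776 121.14301955] 43.982407663543114 94.6003096870668
tool shift [197.96766309  -6.52602472  16.16187645]
```

apply_moves:
  moves:
    - [-1,0.01,-0.0004,0,0,0,0]
    - [-1,0.0195,-0.0006,0,0,0,0]
    - [-1,0.0195,-0.0006,0,0,0,0]
    - [-1,0.0195,-0.0006,0,0,0,0]
    - [-1,0.0195,-0.0006,0,0,0,0]
    - [-1,0.0195,-0.0006,0,0,0,0]
    - [-1,0.0195,-0.0006,0,0,0,0]
    - [-1,0.0195,-0.0006,0,0,0,0]
    - [-1,0.0195,-0.0006,0,0,0,0]
    - [-1,0.0195,-0.0006,0,0,0,0]
    - [-1,0.0125,-0.0006,0,0,0,0]
    - [-1,0,0,0,0,0,0]

```text
clock: 24.18
position: [428.8, 100.9, 121.3]
ee_rot: [0.0, 0.678, 0.735, 0.0]
ft_force: [0.3, 0.2, -1.5]
width: 43.7
```

apply_moves:
  moves:
    - [-1,0,0,0.015,0,0,0]
    - [-1,0,0,0.015,0,0,0]
    - [-1,0,0,0.015,0,0,0]
    - [-1,0,0,0.01,0,0,0]
    - [-1,0,0,0.005,0,0,0]
    - [-1,0,0,0,0,0,0]

```text
clock: 24.68
position: [428.1, 98.1, 60.1]
ee_rot: [-0.0, 0.679, 0.734, -0.001]
ft_force: [0.2, 0.3, -0.5]
width: 43.8
```

```bash
python3 - <<'E'
from h import *
s=robot.state(); p=s["position"]; r=R.from_quat(np.roll(s["ee_rot"],-1)); x=r.as_matrix()[:,0]; print(p,s["width"],np.degrees(np.arctan2(x[1],x[0])))
print("tool shift",r.inv().apply(np.array([428.4,98.6,27.2])-p))
f=imaging.grab_frame("side")["frame"][180:290,250:400]; cv2.imwrite("pics/s5.png",cv2.resize(f,None,fx=4,fy=4,interpolation=cv2.INTER_CUBIC))
E
```

```text
[428.09459305  98.05729442  60.14050629] 43.75119697135708 94.5196035968923
tool shift [ 0.55880391  0.43002345 32.93884599]
```

View pics/s5.png

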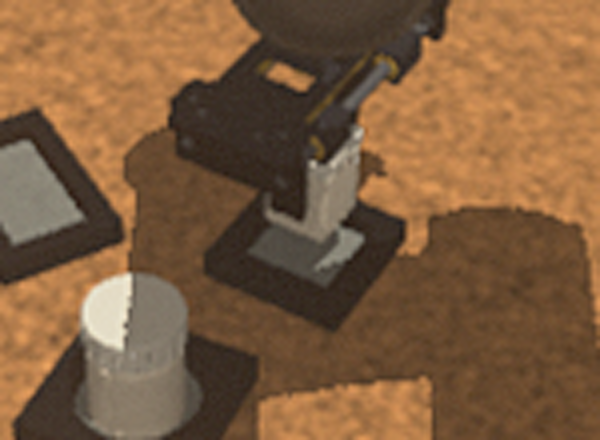

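Tub is upright and square with the recess (bottom corner about crop (320,240), above the pale floor). Lower and release.

apply_moves:
  moves:
    - [-1,0.0005,0.0004,0.01,0,0,0]
    - [-1,0,0,0.008,0,0,0]
    - [-1,0,0,0.006,0,0,0]
    - [-1,0,0,0.005,0,0,0]
    - [-1,0,0,0.004,0,0,0]
    - [-1,0,0,0,0,0,0]
    - [-1,0,0,0,0,0,0]

```text
clock: 25.32
position: [429.3, 99.2, 28.0]
ee_rot: [0.0, 0.678, 0.735, -0.0]
ft_force: [-0.2, 0.5, -0.5]
width: 43.6
```

apply_moves:
  moves:
    - [0.1,0,0,0,0,0,0]
    - [0.15,0,0,0,0,0,0]
    - [0.3,0,0,0,0,0,0]
    - [1,0,0,0,0,0,0]
    - [1,0,0,0,0,0,0]
    - [1,0,0,0,0,0,0]
    - [1,0,0,0,0,0,0]
    - [1,0,0,-0.02,0,0,0]
    - [1,0,0,-0.033,0,0,0]
    - [1,0,0,-0.033,0,0,0]
    - [1,0,0,-0.033,0,0,0]
    - [1,0,0,0,0,0,0]

```text
clock: 26.32
position: [433.2, 101.1, 153.3]
ee_rot: [0.003, 0.678, 0.735, 0.006]
ft_force: [0.4, 0.4, 0.3]
width: 86.7
```

```bash
python3 - <<'E'
from h import *
s=robot.state(); p=s["position"]; r=R.from_quat(np.roll(s["ee_rot"],-1)); x=r.as_matrix()[:,0]; print(p,s["width"],np.degrees(np.arctan2(x[1],x[0])))
print("tool shift to case",r.inv().apply(np.array([605.8,-345.2,150])-p))
E
```

```text
[433.18891263 101.08803024 153.31019545] 86.74126679662355 94.66926148773322
tool shift to case [-458.86872076  135.68380394    2.8201536 ]
```

apply_moves:
  moves:
    - [1,0,0,0,0,0,0]
    - [1,-0.0255,0.0075,0,0,0,0]
    - [1,-0.0255,0.0075,0,0,0,0]
    - [1,-0.0255,0.0075,0,0,0,0]
    - [1,-0.0255,0.0075,0,0,0,0]
    - [1,-0.0255,0.0075,0,0,0,0]
    - [1,-0.0255,0.0075,0,0,0,0]
    - [1,-0.0255,0.0075,0,0,0,0]
    - [1,-0.0255,0.0075,0,0,0,0]
    - [1,-0.0255,0.0075,0,0,0,0]
    - [1,-0.0255,0.0075,0,0,0,0]
    - [1,-0.0255,0.0075,0,0,0,0]

```text
clock: 27.32
position: [533.1, -175.0, 145.0]
ee_rot: [-0.002, 0.679, 0.735, -0.001]
ft_force: [0.3, 1.2, -0.7]
width: 86.9
```

apply_moves:
  moves:
    - [1,-0.0255,0.0075,0,0,0,0]
    - [1,-0.0255,0.0075,0,0,0,0]
    - [1,-0.0255,0.0075,0,0,0,0]
    - [1,-0.0255,0.0075,0,0,0,0]
    - [1,-0.0255,0.0075,0,0,0,0]
    - [1,-0.0255,0.0075,0,0,0,0]
    - [1,-0.0255,0.0075,0,0,0,0]
    - [1,0,0,0,0,0,0.079]
    - [1,0,0,0,0,0,0.079]
    - [1,0,0,0,0,0,0]
    - [1,0,0,0,0,0,0]

```text
clock: 28.23
position: [599.7, -347.3, 144.9]
ee_rot: [-0.002, 0.734, 0.68, -0.001]
ft_force: [0.3, 1.2, -0.4]
width: 86.9
```

```bash
cat > st.py <<'E'
from h import *
import sys
s=robot.state(); p=s["position"]; r=R.from_quat(np.roll(s["ee_rot"],-1)); x=r.as_matrix()[:,0]; print(p.round(1),s["ee_rot"].round(4),s["width"],np.degrees(np.arctan2(x[1],x[0])))
print("tool shift",r.inv().apply(np.array(eval(sys.argv[1]))-p).round(1))
E
python3 st.py 605.8,-345.2,150
python3 - <<'E'
from h import *
f=imaging.grab_frame("side")["frame"][120:320,200:440]; cv2.imwrite("pics/s6.png",cv2.resize(f,None,fx=3,fy=3,interpolation=cv2.INTER_CUBIC))
E
```

```text
[ 599.7 -347.3  144.9] [-1.500e-03  7.336e-01  6.795e-01 -7.000e-04] 86.92683627267228 85.61654983861345
tool shift [ 2.6  5.9 -5.1]
```

View pics/s6.png

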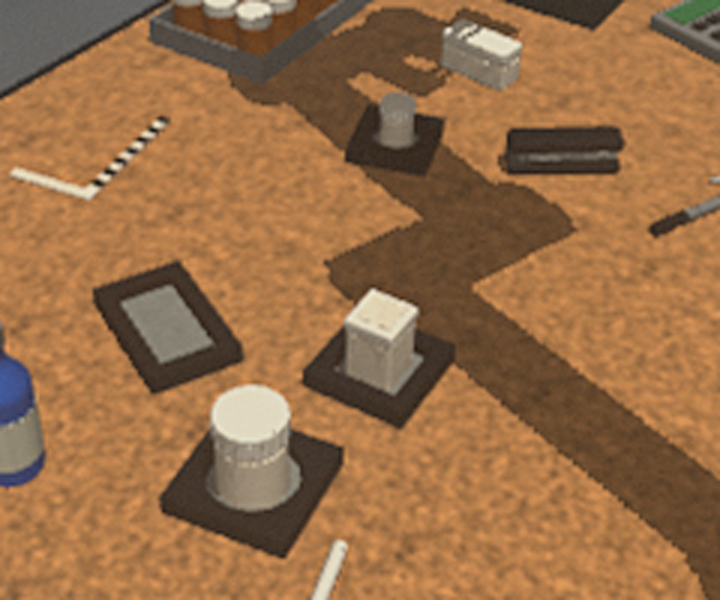

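apply_moves:
  moves:
    - [1,0.0026,0.0059,0.015,0,0,0]
    - [1,0,0,0.02,0,0,0]
    - [1,0,0,0.02,0,0,0]
    - [1,0,0,0.015,0,0,0]
    - [1,0,0,0,0,0,0]

```text
clock: 28.7
position: [604.1, -343.5, 71.5]
ee_rot: [-0.004, 0.734, 0.679, -0.002]
ft_force: [0.2, 0.4, -0.8]
width: 87.1
```

```bash
python3 st.py 605.8,-345.2,19
```

```text
[ 604.1 -343.5   71.5] [-0.0042  0.734   0.6792 -0.0016] 87.0980366852997 85.55802781063511
tool shift [-1.7  2.3 52.5]
```

apply_moves:
  moves:
    - [1,-0.0015,0.002,0.012,0,0,0]
    - [1,0,0,0.015,0,0,0]
    - [1,0,0,0.015,0,0,0]
    - [1,0,0,0.01,0,0,0]
    - [1,0,0,0,0,0,0]
    - [1,0,0,0,0,0,0]

```text
clock: 29.2
position: [608.7, -347.2, 24.9]
ee_rot: [0.0, 0.734, 0.679, -0.0]
ft_force: [0.3, 1.0, 0.6]
width: 87.0
```

```bash
python3 st.py 605.8,-345.2,19; python3 - <<'E'
from h import *
s=robot.state(); r=R.from_quat(np.roll(s["ee_rot"],-1)); t=R.from_euler("z",85.6,degrees=True)*R.from_euler("x",180,degrees=True); print((r.inv()*t).as_rotvec().round(4),s["ft_force"])
E
```

```text
[ 608.7 -347.2   24.9] [ 0.000e+00  7.340e-01  6.791e-01 -2.000e-04] 87.02976195380766 85.55132874666197
tool shift [ 1.7 -3.   5.9]
[-0.0002  0.0003 -0.0008] [0.31408185 0.98759085 0.62493874]
```

apply_moves:
  moves:
    - [1,0.0015,-0.0025,0.005,0,0,0]
    - [1,0,0,0,0,0,0]
    - [1,0,0,0,0,0,0]

```text
clock: 29.45
position: [606.2, -345.4, 20.6]
ee_rot: [0.0, 0.734, 0.679, 0.0]
ft_force: [0.6, 0.9, -0.1]
width: 86.9
```

apply_moves:
  moves:
    - [0.3,0,0,0,0,0,0]
    - [0.1,0,0,0,0,0,0]
    - [0,0,0,0,0,0,0]
    - [-0.1,0,0,0,0,0,0]
    - [-1,0,0,0,0,0,0]
    - [-1,0,0,0,0,0,0]
    - [-1,0,0,0,0,0,0]
    - [-1,0,0,0,0,0,0]
    - [-1,0,0,0,0,0,0]

```text
clock: 30.2
position: [606.1, -345.4, 20.0]
ee_rot: [-0.0, 0.734, 0.679, -0.0]
ft_force: [-0.1, -0.1, 1.1]
width: 35.7
```

```bash
python3 st.py 605.8,-345.2,19
```

```text
[ 606.1 -345.4   20. ] [-0.      0.7342  0.6789 -0.    ] 35.65325715052429 85.52266430962744
tool shift [ 0.2 -0.3  1. ]
```

apply_moves:
  moves:
    - [-1,0,0,-0.005,0,0,0]
    - [-1,0,0,-0.01,0,0,0]
    - [-1,0,0,-0.014,0,0,0]
    - [-1,0,0,-0.014,0,0,0]
    - [-1,0,0,-0.014,0,0,0]
    - [-1,0,0,-0.014,0,0,0]
    - [-1,0,0,-0.014,0,0,0]
    - [-1,0,0,-0.014,0,0,0]
    - [-1,0,0,-0.008,0,0,0]
    - [-1,0,0,-0.004,0,0,0]

```text
clock: 31.03
position: [606.8, -345.7, 133.5]
ee_rot: [0.002, 0.734, 0.679, 0.001]
ft_force: [-0.7, 0.3, -1.3]
width: 35.6
```

apply_moves:
  moves:
    - [-1,0.01,-0.001,0,0,0,0]
    - [-1,0.0212,-0.002,0,0,0,0]
    - [-1,0.0212,-0.002,0,0,0,0]
    - [-1,0.0212,-0.002,0,0,0,0]
    - [-1,0.0212,-0.002,0,0,0,0]
    - [-1,0.0212,-0.002,0,0,0,0]
    - [-1,0.0212,-0.002,0,0,0,0]
    - [-1,0.0212,-0.002,0,0,0,0]
    - [-1,0.0212,-0.002,0,0,0,0]
    - [-1,0.0212,-0.002,0,0,0,0]
    - [-1,0.0212,-0.002,0,0,0,0]
    - [-1,0.0212,-0.002,0,0,0,0]

```text
clock: 32.03
position: [601.0, -99.4, 130.0]
ee_rot: [-0.001, 0.734, 0.679, -0.001]
ft_force: [0.7, 0.2, -0.1]
width: 36.1
```

apply_moves:
  moves:
    - [-1,0.0212,-0.002,0,0,0,0]
    - [-1,0.0212,-0.002,0,0,0,0]
    - [-1,0.0212,-0.002,0,0,0,0]
    - [-1,0.0212,-0.002,0,0,0,0]
    - [-1,0.0212,-0.002,0,0,0,0]
    - [-1,0.0212,-0.002,0,0,0,0]
    - [-1,0.0212,-0.002,0,0,0,0]
    - [-1,0.0212,-0.002,0,0,0,0]
    - [-1,0.0212,-0.002,0,0,0,0]
    - [-1,0.0212,-0.002,0,0,0,0]
    - [-1,0.0212,-0.002,0,0,0,0]
    - [-1,0.0212,-0.002,0,0,0,0]

```text
clock: 33.03
position: [596.8, 155.6, 130.0]
ee_rot: [-0.0, 0.734, 0.679, -0.001]
ft_force: [-0.3, 0.0, -1.1]
width: 35.7
```

apply_moves:
  moves:
    - [-1,0.01,-0.001,0,0,0,0]
    - [-1,0,0,0,0,0,0.05]
    - [-1,0,0,0,0,0,0.09]
    - [-1,0,0,0,0,0,0.09]
    - [-1,0,0,0,0,0,0.08]
    - [-1,0,0,0,0,0,0.041]
    - [-1,0,0,0,0,0,0]
    - [-1,0,0,0,0,0,0]

```text
clock: 33.7
position: [597.3, 164.2, 130.5]
ee_rot: [-0.0, 0.841, 0.541, -0.001]
ft_force: [-0.3, 0.1, -1.0]
width: 35.9
```

```bash
python3 st.py 598.1,165.7,60
```

```text
[597.3 164.2 130.5] [-1.000e-04  8.412e-01  5.407e-01 -7.000e-04] 35.85572372011972 65.46715317441462
tool shift [ 1.8  0.2 70.5]
```

apply_moves:
  moves:
    - [-1,0.0015,0,0.01,0,0,0]
    - [-1,0,0,0.015,0,0,0]
    - [-1,0,0,0.015,0,0,0]
    - [-1,0,0,0.015,0,0,0]
    - [-1,0,0,0.01,0,0,0]
    - [-1,0,0,0.005,0,0,0]
    - [-1,0,0,0,0,0,0]
    - [-1,0,0,0,0,0,0]

```text
clock: 34.37
position: [598.7, 165.8, 61.1]
ee_rot: [0.0, 0.841, 0.54, 0.0]
ft_force: [0.5, -0.2, -1.0]
width: 36.0
```

```bash
python3 st.py 598.1,165.7,26.5;python3 - <<'E'
from h import *
f=imaging.grab_frame("side")["frame"][160:280,180:340]; cv2.imwrite("pics/s7.png",cv2.resize(f,None,fx=4,fy=4,interpolation=cv2.INTER_CUBIC))
E
```

```text
[598.7 165.8  61.1] [1.000e-04 8.414e-01 5.405e-01 0.000e+00] 36.02554999165975 65.43192351854272
tool shift [-0.4 -0.5 34.6]
```

View pics/s7.png

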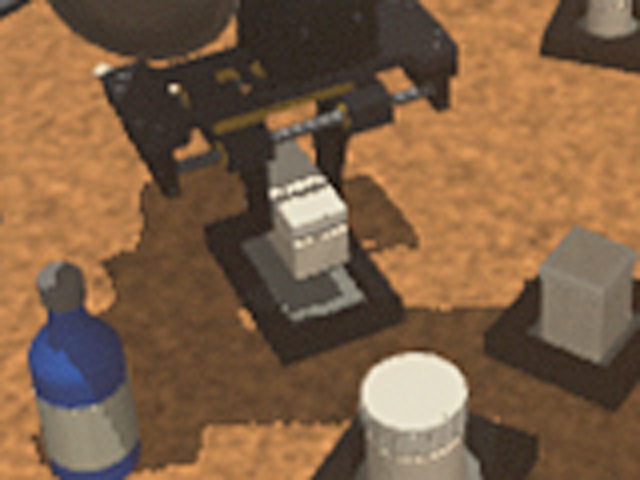

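apply_moves:
  moves:
    - [-1,0,0,0.01,0,0,0]
    - [-1,0,0,0.01,0,0,0]
    - [-1,0,0,0.006,0,0,0]
    - [-1,0,0,0.005,0,0,0]
    - [-1,0,0,0.003,0,0,0]
    - [-1,0,0,0,0,0,0]
    - [-1,0,0,0,0,0,0]

```text
clock: 35.0
position: [598.6, 165.9, 26.9]
ee_rot: [0.0, 0.841, 0.54, 0.0]
ft_force: [0.2, 0.2, -0.4]
width: 35.4
```

```bash
python3 st.py 598.1,165.7,26.5
```

```text
[598.6 165.9  26.9] [0.000e+00 8.414e-01 5.404e-01 1.000e-04] 35.39199388682026 65.41617636620244
tool shift [-0.4 -0.4  0.4]
```

Release, rise, move clear.

apply_moves:
  moves:
    - [-0.1,0,0,0,0,0,0]
    - [0,0,0,0,0,0,0]
    - [0.2,0,0,0,0,0,0]
    - [1,0,0,0,0,0,0]
    - [1,0,0,0,0,0,0]
    - [1,0,0,0,0,0,0]
    - [1,0,0,0,0,0,0]
    - [1,0,0,-0.015,0,0,0]
    - [1,0,0,-0.025,0,0,0]
    - [1,0,0,-0.03,0,0,0]
    - [1,0,0,-0.03,0,0,0]
    - [1,0,0,-0.03,0,0,0]

```text
clock: 36.0
position: [598.2, 165.6, 158.3]
ee_rot: [0.0, 0.841, 0.54, -0.0]
ft_force: [0.6, 0.7, 0.2]
width: 86.5
```

apply_moves:
  moves:
    - [1,-0.03,0,0,0,0,0]
    - [1,-0.03,0,0,0,0,0]
    - [1,-0.03,0.0,0,0,0,0]
    - [1,-0.03,0.0,0,0,0,0]
    - [1,-0.02,0.02,0,0,0,0]
    - [1,-0.02,0.02,0,0,0,0]
    - [1,-0.02,0.02,0,0,0,0]
    - [1,-0.02,0.02,0,0,0,0]
    - [1,0,0,0,0,0,0]

```text
clock: 36.75
position: [589.1, -53.1, 156.9]
ee_rot: [0.001, 0.843, 0.539, 0.0]
ft_force: [0.2, -0.2, -0.7]
width: 87.5
```

```bash
python3 st.py 598.1,165.7,26.5;python3 - <<'E'
from h import *
f=imaging.grab_frame("side");g=imaging.grab_frame("top")
cv2.imwrite("pics/s8.png",cv2.resize(f["frame"][120:320,190:430],None,fx=3.2,fy=3,interpolation=cv2.INTER_CUBIC))
for n,x,z0 in(("long_case",(598,166),6),("square_tub",(428,98.6),6),("large_jar",(434,253),6),("small_jar",(599,-173),6),("spray_bottle",(593,344),0)):
  r=region("side",n,proj(f,np.array([[*x,30]]))[0])
  if r: X,e=fit([(f,r[0])],n,z0,x); print(n,X[:2].round(1),np.degrees(X[2]).round(1),round(e,3))
E
```

```text
[589.1 -53.1 156.9] [5.000e-04 8.426e-01 5.386e-01 0.000e+00] 87.45232211742292 65.17210282748178
tool shift [202.4 -83.8 130.3]
long_case [599.4 165.7] -26.4 0.091
large_jar [434. 253.] 17.2 0.1
small_jar [ 602.6 -177.8] 13.5 0.265
spray_bottle [595.4 342.1] 8.7 0.177
```

View pics/s8.png

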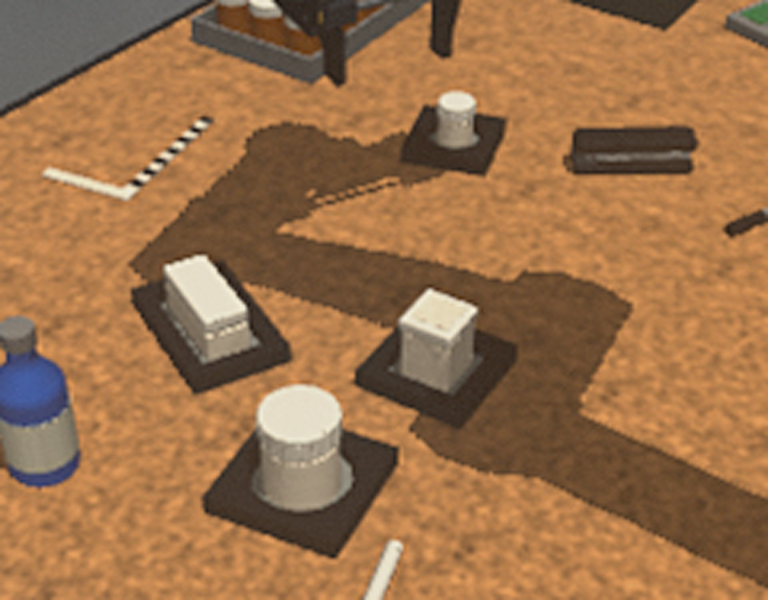

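```bash
python3 -c "
from station import robot
print(robot.close_job())"
```

```text
the job is handed in; nothing more can be done
None
```

All four containers are in their own foam holders, and I handed the job in at about 37 s of the 109 s allowed. I moved the small jar out of holder_large first, then the large jar, the square tub and the long case.

- **Final picture:** the last side view shows all four standing upright within their recesses. The blue bottle stands where it was, and the gripper is open and clear above the counter.
- **Measured fits:** in the final side view the large jar and the long case came out within about 1.5 mm of their holder centres. The case's yaw is about 2° off its holder's, well within the play.
- **Weaker checks:**
  - The small jar's fit was poor (residual 0.27) and put it about 6 mm from the recess centre. That is still within the play, and the picture shows it seated.
  - The finder did not return the square tub in the last check, so I judged its seating from the picture and from its release height.
- **Disagreements:** the measured tool pose strayed by up to about 6 mm and 0.5–0.8° of tilt after the tub was released. I corrected the position before gripping the case, and the tilt went away by itself.

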